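# Find the glass ray that fits the sunburst panel and lock it in

## Robot

A 7-joint arm with a two-finger parallel gripper is mounted at the origin on the work surface. World frame = base frame: x ahead of the robot, y to its left, z up, the work surface at z = 0. Lengths are in m, angles in rad, forces in N, time in s.
With the tool pointing down it reaches from about 0.425 to 0.925 m from the base axis. Payload 6.8 kg.
Tool frame: the origin (TCP) lies on the mounting face of the last link; the fingertips stand 173 mm ahead of it and the grasp point (between the pads) lies 155 mm ahead of it; z points along the fingers, y is the direction in which the jaws open and shut (so a half turn about z gives the same grasp; the last joint's range is limited). The gripper opens to 85 mm and grips with 20 to 120 N. Pads are 22 mm wide; open, the fingers measure 114 mm over their backs; the gripper's body (76 mm by 85 mm) begins 54 mm behind the grasp point. The pads swing forward as they close: fully open they stand 13 mm farther back than shut.
Start: joints at [1.228, 0.477, 0.022, 1.555, -0.011, 1.109, -0.083], TCP at [0.157, -0.656, 0.405] pointing down, gripper open.
Joint ranges: [-2.96, 2.96], [-0.34, 2.1], [-1.41, 1.46], [0.24, 2.44], [-1.37, 4.51], [0.17, 1.92], [-2.96, 2.96]. Speed limits (rad/s): [2.39, 2.39, 3.14, 3.14, 3.14, 3.14, 3.14].

## Interface

Orientations are given as a unit quaternion [w, x, y, z].
In Python, from station import sensors, read_camera, bot gives the robot as it stands. The module is installed in compiled form; this text tells all that it offers.
- The arm moves only by the tool play_rows, never from a script. Its argument "commands" is a list of rows, each a list of 4 numbers: the shift along the tool's x, y, z in m, then the turn about the tool's z in degrees. A call has 1 to 20 rows; each row shifts and turns the commanded pose from where the row before left it, along the tool's axes as they then stand; what a row does not reach is not made up. A row lasts 1/10 s, in which the tool goes at most 50 mm and 8.59 degrees, less where a joint would pass 70% of its speed; a pose out of reach is approached as far as the arm can. A call with a gripper value outside its range is refused whole. "claw" is the finger opening in m, from 0 to 0.0854, set as the call begins (left out, the last holds). The fingers move at their own pace and stop on an object; "force" is the grip in N (left out, the last holds). Time passes only in rows, so rows that do not move let the fingers close. It gives the time, the measured TCP pose, the force and the opening at its end, in the units of the state.
- sensors.get_obs(): the state, without advancing time (a new reading comes with each control period).
- read_camera(name): name is "scene" or "top" or "wrist"; returns a dict with "frame" (384x512x3 uint8, blue, green, red), "depth" (384x512 float32, m along the optical axis (not along the pixel's ray), 0 where there is no reading), "fx", "fy", "cx", "cy" (pixels), "rvec" (rotation vector, rad) and "tvec" (3), from world to camera coordinates, as OpenCV has them; the wrist camera has in their place "T_tool_cam" (4x4, takes a point from camera to tool coordinates, whose origin is the TCP and whose axes are the flange's). Camera axes: x right, y down, z forward; pixel columns grow to the right and rows downward; lengths in m; the calibration is good to about 2 mm. A picture is of the moment at which its call begins: read the wrist's pose just before it.
- bot.hand_in(): hands the job in, once; it reports no verdict.
The state is a dict: "t": time; "q": joint angles; "joint_vel": joint speeds; "joint_torque": joint torques, N m; "eef_pos": TCP position; "tool_rot": TCP orientation; "contact_force": force on the tool from outside, world axes, zero at the start; "torque": the same for the moment, N m; "gripper_width": opening from 0.0 (shut) to 1.0 (fully open).
Only numpy, scipy, OpenCV 4.12 (cv2) and the standard library are available. Lean on these libraries where they do the work, as an engineer would, in place of code of your own. Each camera call takes 0.05 s, during which the arm holds its last target.

## Task

The sunburst panel nearest the robot lacks its middle ray. Try the amber rays from the red rack in its gap, gently, until you find the one that settles flush with the panel's top edge, and leave it there with the other two standing in the rack; then slide that panel's keeper bar fully shut across it. Leave the other things on the table undisturbed.

Things in the scene. Friction and masses are not known exactly. Their poses are not given: they have to be found in the camera images.
- panel: Sunburst glass panel, fixed, upright on a 100 x 240 x 12 mm foot, 220 mm wide (own y), top edge 105 mm up; origin: underside centre. Its glass face looks to its own +x (away from the robot at yaw 0), its aluminium back plate to -x. Two other unfinished panels wait out of reach at the far edge of the table and are no part of the job.
- keeper (a joint): Keeper bar sliding on the panel's glass face, in m: 0 to 0.015 at the start = open (parked on the panel's -y side), 0.08 = shut against its stop, across the gap. It slides to the panel's +y, needs about 1.5 N to move and stays where it is left.
- keeper_knob (a point): Top centre of the keeper's black upright knob: 14 mm diameter, top 150 mm above the table, 45 mm above the panel's edge; in the panel's frame at x = +22.5 mm, y = -115 mm + joint value (-35 mm when shut). Can be pushed sideways with a fingertip or pinched from above.
- gap (a point): Centre of the gap's mouth, level with the panel's top edge, 105 mm above the panel's origin. The gap is a V open at the top: flanks 15 degrees off vertical, 62, 66 or 70 mm wide at the top (not told, changes each time), 24 mm deep from the back plate (panel x = -12 mm, up to the top edge) to a brass plate (x = +12 to +16 mm, up to 75 mm) over its lower front.
- ray_a: One of three amber cast-glass wedges that look alike, standing in the rack: 60 mm high, 20 mm thick (own x; the foot's lower 10 mm narrow to 14 mm), tapering 15 degrees a side from the top to the foot. Origin: centre of the foot, 6 mm above the table in the rack; z up. About 0.16 kg.
- ray_a_top (a point): Centre of ray_a's top glass face, 60 mm above its foot, where the grip begins.
- ray_b: As ray_a. The rays are 62, 66 and 70 mm wide (own y) at the top, 30 to 38 mm at the foot; which is which is not told and differs in no other way. One fits the gap: let go there it slides down by its own weight and rests with its top flush with the panel's top edge; one too narrow sinks about 7 or 15 mm lower, one too wide stays as much higher.
- ray_b_top (a point): Centre of ray_b's top glass face, 60 mm above its foot, where the grip begins.
- ray_c: As ray_a and ray_b. On top of each ray stands a wooden grip, centred: 14 mm (x) x 30 mm (y) x 32 mm high (60 to 92 mm above the foot).
- ray_c_top (a point): Centre of ray_c's top glass face, 60 mm above its foot, where the grip begins.
- rack: Red plastic rack, fixed, 250 (x) x 100 (y) mm, floor 6 mm thick; origin: underside centre. Three slots across it, centred at x = -78, 0 and +78 mm: each 28 mm wide (x) between walls 36 mm high, 92 mm long (y) between end walls 24 mm high. The rays stand in it, one a slot, thickness along the rack's x.
- foil_spool: Bystander: copper foil ring lying flat, 72 mm across, 12 mm high. Origin: centre of its underside.
- flux_bottle: Bystander: small white bottle, 42 mm across, 85 mm high. Origin: centre of its underside.
- scrap_glass: Bystander: green glass offcut, 42 x 65 x 6 mm. Origin: centre of its underside.
- brush: Bystander: hand brush lying flat, about 0.2 m long along its x. Origin: on its underside, near the middle.
- pin_cup: Bystander: blue cup, 60 mm across, 55 mm high. Origin: centre of its underside.
- clothes_peg: Bystander: wooden clothes peg, 75 x 10 x 14 mm. Origin: centre of its underside.
- lead_weight: Bystander: dark block, 60 x 60 x 35 mm. Origin: centre of its underside.

How it is judged:
On the way, in this order (a step that is already met when the one before it is completed fails the run):
1. a ray sits flush in the panel's gap and is let go (((z of ray_a_top in the frame of panel between 0.101 and 0.109 m and horizontal distance between ray_a_top and panel below 0.006 m) or (z of ray_b_top in the frame of panel between 0.101 and 0.109 m and horizontal distance between ray_b_top and panel below 0.006 m) or (z of ray_c_top in the frame of panel between 0.101 and 0.109 m and horizontal distance between ray_c_top and panel below 0.006 m)) and (not (z of ray_a_top in the frame of panel between 0.101 and 0.109 m and horizontal distance between ray_a_top and panel below 0.006 m) or contact force between ray_a and the fingers below 0.3 N) and (not (z of ray_b_top in the frame of panel between 0.101 and 0.109 m and horizontal distance between ray_b_top and panel below 0.006 m) or contact force between ray_b and the fingers below 0.3 N) and (not (z of ray_c_top in the frame of panel between 0.101 and 0.109 m and horizontal distance between ray_c_top and panel below 0.006 m) or contact force between ray_c and the fingers below 0.3 N)), for 0.2 s.
2. the panel's keeper bar is shut, the ray still flush (((z of ray_a_top in the frame of panel between 0.101 and 0.109 m and horizontal distance between ray_a_top and panel below 0.006 m) or (z of ray_b_top in the frame of panel between 0.101 and 0.109 m and horizontal distance between ray_b_top and panel below 0.006 m) or (z of ray_c_top in the frame of panel between 0.101 and 0.109 m and horizontal distance between ray_c_top and panel below 0.006 m)) and value of joint keeper above 0.072 m), for 0.2 s.
At the end, for the whole second after the job is handed in: One ray rests in the panel's gap with its top within 4 mm of the panel's top edge and within 6 mm of the gap's centre; the keeper is shut (joint above 0.072 m); the other two rays stand upright (within 0.3 rad) in the rack; all at rest (all of step 2 and ((z of ray_a_top in the frame of panel between 0.101 and 0.109 m and horizontal distance between ray_a_top and panel below 0.006 m) or (x of ray_a in the frame of rack between -0.115 and 0.115 m and y of ray_a in the frame of rack between -0.045 and 0.045 m and z of ray_a in the frame of rack below 0.02 m and angle between ray_a's own z axis and vertical below 0.3 rad)) and ((z of ray_b_top in the frame of panel between 0.101 and 0.109 m and horizontal distance between ray_b_top and panel below 0.006 m) or (x of ray_b in the frame of rack between -0.115 and 0.115 m and y of ray_b in the frame of rack between -0.045 and 0.045 m and z of ray_b in the frame of rack below 0.02 m and angle between ray_b's own z axis and vertical below 0.3 rad)) and ((z of ray_c_top in the frame of panel between 0.101 and 0.109 m and horizontal distance between ray_c_top and panel below 0.006 m) or (x of ray_c in the frame of rack between -0.115 and 0.115 m and y of ray_c in the frame of rack between -0.045 and 0.045 m and z of ray_c in the frame of rack below 0.02 m and angle between ray_c's own z axis and vertical below 0.3 rad)) and linear speed of each of ray_a, ray_b, ray_c below 0.02 m/s); the robot touches nothing.
It fails at once if a bystander is moved by more than 30 mm (distance of any of foil_spool, flux_bottle, scrap_glass, brush, pin_cup, clothes_peg, lead_weight from where it was at the start of the episode above 0.03 m).
It fails at once if a ray is dropped into the gap (faster than 0.7 m/s there) ((horizontal distance between ray_a_top and panel below 0.03 m and z of ray_a_top in the frame of panel below 0.125 m and linear speed of ray_a above 0.7 m/s) or (horizontal distance between ray_b_top and panel below 0.03 m and z of ray_b_top in the frame of panel below 0.125 m and linear speed of ray_b above 0.7 m/s) or (horizontal distance between ray_c_top and panel below 0.03 m and z of ray_c_top in the frame of panel below 0.125 m and linear speed of ray_c above 0.7 m/s)).
It also fails if it takes over 72 s, if anything falls off the work surface, if the arm or the gripper's body presses on something with over 40 N, if the wrist force passes 120 N, or if a joint passes its speed limit or range.

## Working session

There is one attempt and no reset: what is moved stays moved. The work goes in short steps, Python scripts to look and compute and a tool call to move; the robot and the scene stay as the last step left them, time stands still between calls to the robot, and variables do not carry over. Pictures are saved under pics/ and viewed, and the job is handed in when it is done.

Besides the shell and the picture viewer there is one more tool, called after "Emit:" in YAML: its name, and indented under it one key for each argument. play_rows: Moves the arm, as the interface text tells. Its arguments: {"type":"object","properties":{"commands":{"type":"array"},"claw":{"type":"number"},"force":{"type":"number"}},"required":["commands"]}

```bash
mkdir -p pics
cat > h.py <<'E'
import numpy as np, cv2
from station import sensors, read_camera, bot
def save(c,name,box=None,s=1):
    im=c['frame']
    if box: im=im[box[1]:box[3],box[0]:box[2]]
    if s!=1: im=cv2.resize(im,None,fx=s,fy=s,interpolation=cv2.INTER_CUBIC)
    cv2.imwrite('pics/'+name,im)
def world(c,u,v,d=None):
    d=c['depth'][int(v),int(u)] if d is None else d
    p=np.array([(u-c['cx'])/c['fx']*d,(v-c['cy'])/c['fy']*d,d])
    R,_=cv2.Rodrigues(np.array(c['rvec'],float)); return R.T@(p-np.array(c['tvec'],float).ravel())
def cloud(c):
    d=c['depth']; v,u=np.mgrid[:d.shape[0],:d.shape[1]]
    P=np.stack([(u-c['cx'])/c['fx']*d,(v-c['cy'])/c['fy']*d,d],-1)
    R,_=cv2.Rodrigues(np.array(c['rvec'],float)); W=(P-np.array(c['tvec'],float).ravel())@R
    W[d==0]=np.nan; return W
E
python3 - <<'E'
from h import *
o=sensors.get_obs(); print(o)
for n in('scene','top','wrist'):
    c=read_camera(n); save(c,n+'0.png'); np.savez('pics/%s0.npz'%n,**c)
    print(n,c['fx'],c.get('rvec'),c.get('tvec'),c.get('T_tool_cam'))
E
```

```text
{'t': 0.0, 'q': array([ 1.22789223,  0.47781518,  0.02232786,  1.55643225, -0.01148301,
        1.10925431, -0.08309514]), 'joint_vel': array([-0.00116717, -0.00039177, -0.00022972, -0.00053766,  0.00010747,
        0.00075022, -0.00083031]), 'joint_torque': array([ 2.59926992e-04, -5.96443105e+01,  1.60818391e+00, -2.81197947e+01,
        1.26687690e-02,  9.37254808e-03, -8.01745784e-06]), 'eef_pos': array([ 0.15699357, -0.65622109,  0.40372319]), 'tool_rot': array([-8.73217215e-04,  9.93113274e-01,  1.17154732e-01, -1.74543381e-04]), 'contact_force': array([ 0.30839922,  0.94842616, -0.03854683]), 'torque': array([ 0.05562786, -0.04940754, -0.00079677]), 'gripper_width': 0.9989207951903947}
scene 400.19864270644166 [ 1.78980645  1.71552874 -0.70694643] [-0.03978492 -0.34643397  1.54850587] None
top 348.2115273156953 [ 2.08672836 -2.11396768  0.24807511] [0.01148028 0.6207012  0.92797765] None
wrist 269.6356625270474 None None [[-2.94625301e-04 -9.45159057e-01 -3.26610272e-01  8.44115069e-02]
 [ 9.99999814e-01 -1.03866738e-04 -6.01495650e-04  1.42524465e-03]
 [ 5.34585118e-04 -3.26610388e-01  9.45158912e-01  3.11565312e-02]
 [ 0.00000000e+00  0.00000000e+00  0.00000000e+00  1.00000000e+00]]
```

View pics/scene0.png

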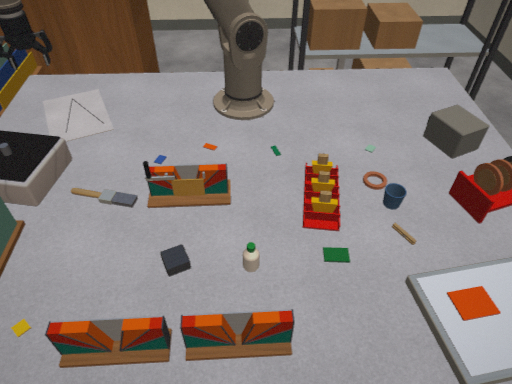

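View pics/top0.png

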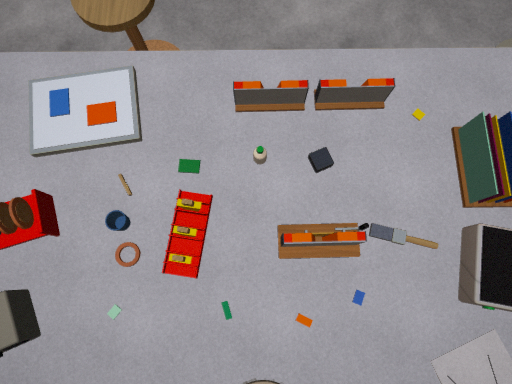

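View pics/wrist0.png

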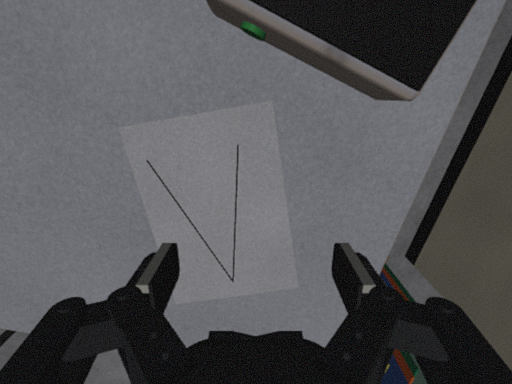

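The top view shows the rack at about (188,233) and the near panel at (320,240), with its knob at (363,226). Next I'll take measurements from the enlarged crop and the depth.

Run:
```python
from h import *
c=dict(np.load('pics/top0.npz')); W=cloud(c)
save(c,'topR.png',(155,180,225,290),5.4); save(c,'topP.png',(265,205,385,270),6)
hsv=cv2.cvtColor(c['frame'],cv2.COLOR_BGR2HSV)
# rack: red bounded region
sl=np.zeros(hsv.shape[:2],bool); sl[185:282,155:220]=1
red=sl&((hsv[...,0]<6)|(hsv[...,0]>174))&(hsv[...,1]>170)&(hsv[...,2]>80)
P=W[red]; print('rack z pct',np.nanpercentile(P[:,2],[2,25,50,75,98]))
r=cv2.minAreaRect(P[~np.isnan(P[:,0])][:,:2].astype(np.float32)); print('rack rect',r)
# points by height in rack
m=sl&(W[...,2]>0.085)
n,l,st,ce=cv2.connectedComponentsWithStats(m.astype(np.uint8))
for i in range(1,n):
    Q=W[l==i]; print('grip',st[i][-1],ce[i],np.median(Q,0),cv2.minAreaRect(Q[:,:2].astype(np.float32)))
sl[:]=0; sl[205:270,265:385]=1
m=sl&(W[...,2]>0.095)&(W[...,2]<.115); Q=W[m]; print('panel top',len(Q),np.median(Q,0),cv2.minAreaRect(Q[:,:2].astype(np.float32)))
m=sl&(W[...,2]>0.135);Q=W[m]; print('knob',len(Q),np.median(Q,0) if len(Q) else 0)
m=sl&(W[...,2]>0.006)&(W[...,2]<.02);Q=W[m]; r=cv2.minAreaRect(Q[:,:2].astype(np.float32));print('foot',len(Q),r,cv2.boxPoints(r))
```

```text
rack z pct [0.002942   0.00575306 0.00747172 0.01538237 0.03796278]
rack rect ((0.5208640694618225, 0.2147582620382309), (0.09964340925216675, 0.24836382269859314), 80.55175018310547)
grip 65 [186.78461538 201.72307692] [0.59550176 0.20342473 0.09734755] ((0.5976229906082153, 0.20503374934196472), (0.029884375631809235, 0.014410658739507198), 80.9509506225586)
grip 63 [182.44444444 229.20634921] [0.52020948 0.21324999 0.09760858] ((0.520250141620636, 0.21421654522418976), (0.02961043268442154, 0.013664179481565952), 80.13273620605469)
grip 63 [177.50793651 257.87301587] [0.44242979 0.2242295  0.09804229] ((0.4429299831390381, 0.22429749369621277), (0.029477400705218315, 0.013725435361266136), 81.06864166259766)
panel top 776 [ 0.49168996 -0.20592363  0.10506382] ((0.4978947937488556, -0.17092829942703247), (0.04488898068666458, 0.22640684247016907), 1.8346025943756104)
knob 32 [ 0.51710086 -0.27121848  0.14910687]
foot 1874 ((0.5028470754623413, -0.20865517854690552), (0.31773799657821655, 0.16338826715946198), 81.55503845214844) [[ 0.39870733 -0.35380408]
 [ 0.560324   -0.37779915]
 [ 0.6069868  -0.06350628]
 [ 0.44537014 -0.0395112 ]]
```

View pics/topP.png

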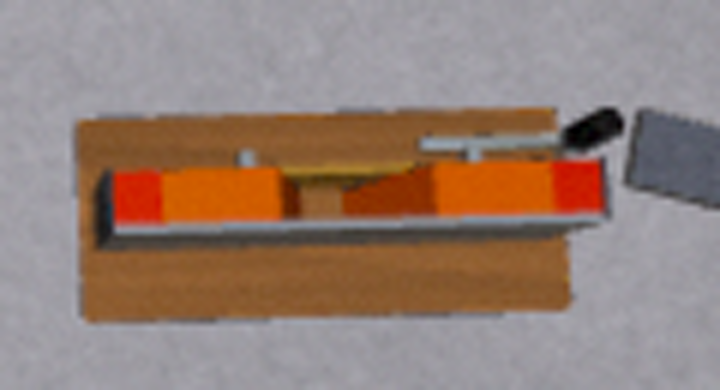

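View pics/topR.png

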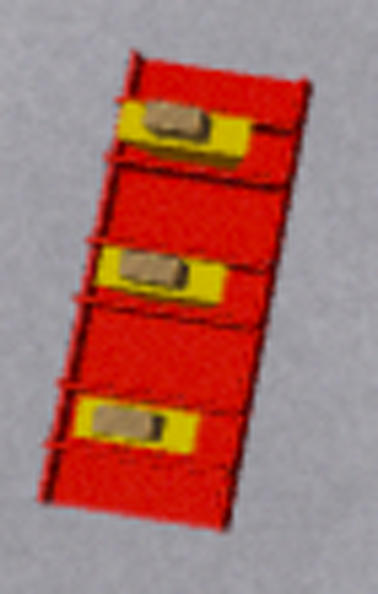

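```bash
cat >> h.py <<'E'
def onz(c,u,v,z):
    R,_=cv2.Rodrigues(np.array(c['rvec'],float)); t=np.array(c['tvec'],float).ravel()
    o=-R.T@t; d=R.T@np.array([(u-c['cx'])/c['fx'],(v-c['cy'])/c['fy'],1.]); return (o+d*(z-o[2])/d[2])
E
python3 - <<'E'
from h import *
c=dict(np.load('pics/top0.npz'))
f=lambda x,y,z:onz(c,265-.5+(x+.5)/6,205-.5+(y+.5)/6,z)
P={n:f(*a) for n,a in dict(fl=(113,172,.105),fr=(603,159,.105),bl=(110,223,.105),br=(607,215,.105),gl=(283,170,.105),gr=(436,164,.105),gbl=(283,220,.105),gbr=(436,216,.105),ftl=(78,120,.012),fbl=(87,321,.012),fbr=(570,308,.012)).items()}
for n,p in P.items(): print(n,p.round(4))
for a,b in(('fl','fr'),('bl','br'),('gl','gr'),('fbl','fbr'),('fl','bl')):
    d=P[a]-P[b];print(a,b,np.linalg.norm(d),np.degrees(np.arctan2(-d[0],d[1])))
print('centers',(P['fl']+P['br']+P['fr']+P['bl'])/4,(P['gl']+P['gr']+P['gbl']+P['gbr'])/4)
hsv=cv2.cvtColor(c['frame'],cv2.COLOR_BGR2HSV)
W=cloud(c)
sl=np.zeros(hsv.shape[:2],bool); sl[205:270,265:385]=1
m=sl&(W[...,2]>0.101)&(W[...,2]<.109); Q=W[m]; print(cv2.minAreaRect(Q[:,:2].astype(np.float32)), len(Q))
E
```

```text
fl [ 0.5042 -0.0619  0.105 ]
fr [ 0.5072 -0.2834  0.105 ]
bl [ 0.4813 -0.0599  0.105 ]
br [ 0.482  -0.2831  0.105 ]
gl [ 0.5041 -0.1386  0.105 ]
gr [ 0.5059 -0.2078  0.105 ]
gbl [ 0.4817 -0.1376  0.105 ]
gbr [ 0.4825 -0.2063  0.105 ]
ftl [ 0.5415 -0.0523  0.012 ]
fbl [ 0.4428 -0.0541  0.012 ]
fbr [ 0.446  -0.2901  0.012 ]
fl fr 0.22150805364066098 0.7779512996268849
bl br 0.22320478178788225 0.17210163455358088
gl gr 0.0692208628709242 1.5023866687067078
fbl fbr 0.23602349618351778 0.7664683498314756
fl bl 0.022949010418947733 -95.05189029239226
centers [ 0.49367216 -0.17210821  0.105     ] [ 0.49354879 -0.17258397  0.105     ]
((0.49673283100128174, -0.17127740383148193), (0.04389738664031029, 0.22599691152572632), 2.7921767234802246) 664
```

Emit:
play_rows:
  commands:
    - [0.034,-0.03,0.002,0]
    - [0.034,-0.03,0.002,0]
    - [0.034,-0.03,0.002,0]
    - [0.034,-0.03,0.002,0]
    - [0.034,-0.03,0.002,0]
    - [0.034,-0.03,0.002,0]
    - [0.034,-0.03,0.002,0]
    - [0.034,-0.03,0.002,0]
    - [0.034,-0.03,0.002,0]
    - [0.034,-0.03,0.002,0]
    - [0.034,-0.03,0.002,0]
    - [0.034,-0.03,0.002,0]
    - [0.034,-0.03,0.002,0]
    - [0,0,0,-8.5]
    - [0,0,0,-8.5]
    - [0,0,0,-8.5]
    - [0,0,0,-8.5]
    - [0,0,0,-8.5]
    - [0,0,0,-8.5]
    - [0,0,0,-8.5]
  claw: 0.045

```text
t: 2.15
eef_pos: [0.496, -0.1744, 0.3785]
tool_rot: [-0.0, 0.802, 0.597, -0.0]
contact_force: [-0.3, 0.8, -0.2]
gripper_width: 0.526
```

Emit:
play_rows:
  commands:
    - [0,0,0,-6]
    - [0,0,0,-6]
    - [0,0,0,-6]
    - [0,0,0,0]

```text
t: 2.55
eef_pos: [0.496, -0.1745, 0.3785]
tool_rot: [-0.0, 0.701, 0.713, -0.0]
contact_force: [0.2, -0.4, -0.7]
gripper_width: 0.529
```

```bash
cat >> h.py <<'E'
from scipy.spatial.transform import Rotation as Ro
def tool():
    o=sensors.get_obs(); q=o['tool_rot']; R=Ro.from_quat([q[1],q[2],q[3],q[0]]).as_matrix(); T=np.eye(4); T[:3,:3]=R; T[:3,3]=o['eef_pos']
    return o,T
def wrist(name):
    o,T=tool(); c=dict(read_camera('wrist')); M=np.linalg.inv(T@c['T_tool_cam'])
    c['rvec']=cv2.Rodrigues(M[:3,:3])[0]; c['tvec']=M[:3,3]; save(c,name+'.png',None,1.5); np.savez('pics/'+name+'.npz',**c); return o,T,c
def to(target,yawx,T=None):
    "print tool-frame shift to reach target TCP and turn so tool x has world angle yawx deg"
    o,T=tool(); d=T[:3,:3].T@(np.array(target)-T[:3,3]); a=np.degrees(np.arctan2(T[1,0],T[0,0]))
    print('t',round(o['t'],2),'pos',T[:3,3].round(4),'ang',round(a,2),'tilt',(T[:2,2]*1000).round(1),'F',o['contact_force'].round(2),'w',round(o['gripper_width'],3))
    print('shift',d.round(4),'turn',round(-(yawx-a),2))
E
python3 - <<'E'
from h import *
to((.494,-.172,.38),90.8)
wrist('w1')
E
```

```text
t 2.55 pos [ 0.496  -0.1745  0.3785] ang 90.99 tilt [-0.4  0.2] F [ 0.18 -0.38 -0.66] w 0.529
shift [ 0.0025 -0.002  -0.0015] turn 0.19
```

View pics/w1.png

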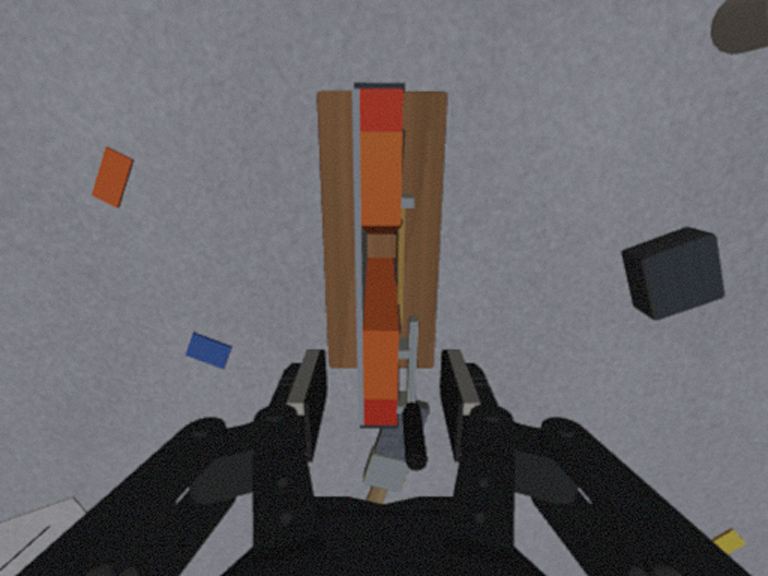

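The panel runs vertically in the wrist view. The gap's edges are at rows of about 226 and 330 (1.5x scale), so I'll enlarge it.

Run:
```python
from h import *
c=dict(np.load('pics/w1.npz')); save(c,'w1z.png',(225,45,305,295),1)
im=c['frame'][50:290,225:295]; im=np.rot90(im); cv2.imwrite('pics/w1z.png',cv2.resize(np.ascontiguousarray(im),None,fx=3.3,fy=3.3,interpolation=cv2.INTER_CUBIC))
```

```text
(no output)
```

View pics/w1z.png

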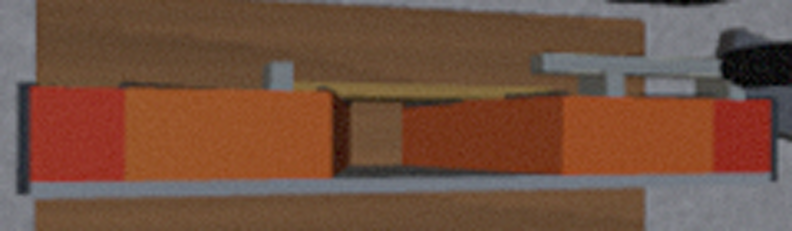

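Run:
```python
from h import *
c=dict(np.load('pics/w1.npz'))
f=lambda x,y,z=.105:onz(c,225+70-.5-(y+.5)/3.3,50-.5+(x+.5)/3.3,z)
L=dict(eLf=(19,86),eLb=(19,190),eRf=(776,98),eRb=(775,178),gLf=(333,92),gRf=(562,97),gLb=(333,179),gRb=(562,173),frontL=(30,86),frontR=(770,99),backL=(34,196),backR=(770,181))
P={k:f(*v) for k,v in L.items()}
for k,p in P.items(): print(k,p.round(4))
for a,b in(('eLf','eRf'),('eLb','eRb'),('gLf','gRf'),('gLb','gRb'),('frontL','frontR'),('backL','backR')):
    d=P[a]-P[b];print(a,b,np.linalg.norm(d).round(4),np.degrees(np.arctan2(-d[0],d[1])).round(2),((P[a]+P[b])/2).round(4))
W=cloud(c)
# profile along y at middle of panel
D=c['depth']
for k in('gLf','gRf'):
    pass
m=(abs(W[...,2]-.105)<.004)&(W[...,0]>.46)&(W[...,0]<.53)&(W[...,1]>-.3)&(W[...,1]<-.05)
print('z',np.median(W[m][:,2])); 
for u in range(250,268,3):
    col=m[:,u]; r=np.where(col)[0]; g=np.where(np.diff(r)>5)[0]; print(u,r[0],r[-1],[(r[i],r[i+1]) for i in g],W[r[0],u].round(4),W[r[-1],u].round(4))
```

```text
eLf [ 0.505 -0.06   0.105]
eLb [ 0.4794 -0.0605  0.105 ]
eRf [ 0.5084 -0.2844  0.105 ]
eRb [ 0.4822 -0.2844  0.105 ]
gLf [ 0.5059 -0.1379  0.105 ]
gRf [ 0.5065 -0.2071  0.105 ]
gLb [ 0.482  -0.1383  0.105 ]
gRb [ 0.4838 -0.2075  0.105 ]
frontL [ 0.5051 -0.0625  0.105 ]
frontR [ 0.508 -0.282  0.105]
backL [ 0.4779 -0.0639  0.105 ]
backR [ 0.4812 -0.2825  0.105 ]
eLf eRf 0.2244 0.88 [ 0.5067 -0.1722  0.105 ]
eLb eRb 0.224 0.71 [ 0.4808 -0.1725  0.105 ]
gLf gRf 0.0692 0.52 [ 0.5062 -0.1725  0.105 ]
gLb gRb 0.0692 1.42 [ 0.4829 -0.1729  0.105 ]
frontL frontR 0.2195 0.77 [ 0.5066 -0.1723  0.105 ]
backL backR 0.2187 0.86 [ 0.4796 -0.1732  0.105 ]
z 0.10469037919707246
250 55 285 [(np.int64(150), np.int64(219))] [ 0.4901 -0.0599  0.1044] [ 0.4926 -0.2846  0.1054]
253 55 285 [(np.int64(150), np.int64(218))] [ 0.4926 -0.06    0.1052] [ 0.4958 -0.2846  0.1053]
256 55 285 [(np.int64(150), np.int64(218))] [ 0.495  -0.06    0.1054] [ 0.4991 -0.2851  0.1047]
259 55 285 [(np.int64(150), np.int64(219))] [ 0.4975 -0.0598  0.1048] [ 0.5024 -0.2865  0.1027]
262 55 285 [(np.int64(150), np.int64(219))] [ 0.4999 -0.0599  0.1053] [ 0.5056 -0.2851  0.1045]
265 55 285 [(np.int64(150), np.int64(218)), (np.int64(266), np.int64(273)), (np.int64(275), np.int64(281))] [ 0.5023 -0.0598  0.105 ] [ 0.5088 -0.2848  0.1048]
```

Emit:
play_rows:
  commands:
    - [0.039,0.003,0.004,0]
    - [0.039,0.003,0.004,0]
    - [0.039,0.003,0.004,0]
    - [0.039,0.003,0.004,0]
    - [0.039,0.003,0.004,0]
    - [0.039,0.003,0.004,0]
    - [0.039,0.003,0.004,0]
    - [0.039,0.003,0.004,0]
    - [0.039,0.003,0.004,0]
    - [0.039,0.003,0.004,0]
    - [0,0,0,5.2]
    - [0,0,0,5.3]
    - [0,0,0,0]

```text
t: 3.9
eef_pos: [0.5196, 0.2165, 0.3385]
tool_rot: [0.0, 0.764, 0.645, -0.0]
contact_force: [0.0, 0.2, 0.6]
gripper_width: 0.529
```

Run:
```python
from h import *
to((.52,.214,.34),80.5)
o,T,c=wrist('w2')
W=cloud(c)
m=(abs(W[...,2]-.066)<.005); 
n,l,st,ce=cv2.connectedComponentsWithStats(m.astype(np.uint8))
for i in range(1,n):
    if st[i][-1]>60: print('top',st[i],W[l==i].mean(0).round(4),cv2.minAreaRect(W[l==i][:,:2].astype(np.float32)))
m=(W[...,2]>.085)&(W[...,2]<.11)
n,l,st,ce=cv2.connectedComponentsWithStats(m.astype(np.uint8))
for i in range(1,n):
    if st[i][-1]>60: print('grip',st[i],np.median(W[l==i],0).round(4),cv2.minAreaRect(W[l==i][:,:2].astype(np.float32)))
```

```text
t 3.9 pos [0.5196 0.2165 0.3385] ang 80.31 tilt [-0.3 -0.4] F [0.02 0.24 0.6 ] w 0.529
shift [-0.0024  0.0008 -0.0015] turn -0.19
top [325 152  30  70 977] [0.5973 0.2099 0.0656] ((0.5986443758010864, 0.20350712537765503), (0.06973452866077423, 0.020537707954645157), 80.27021789550781)
top [247 158  22  66 710] [0.5229 0.2228 0.0658] ((0.52141273021698, 0.2127177119255066), (0.06634754687547684, 0.01971227303147316), 80.24108123779297)
top [162 164  28  61 759] [0.4484 0.2289 0.0657] ((0.4441908597946167, 0.22245758771896362), (0.06241842731833458, 0.020534340292215347), 80.60244750976562)
top [473 320  24  18 253] [0.7517 0.0035 0.0645] ((0.7525554299354553, 0.0015609506517648697), (0.02671119198203087, 0.017941568046808243), 41.625831604003906)
grip [337 179  24  37 734] [0.5972 0.2065 0.0972] ((0.5988211631774902, 0.2041667103767395), (0.029703279957175255, 0.014541191048920155), 81.22286224365234)
grip [249 183  17  38 595] [0.5219 0.2157 0.0974] ((0.5212571620941162, 0.2130928486585617), (0.030557746067643166, 0.013609862886369228), 80.27294158935547)
grip [156 187  23  37 719] [0.4466 0.2252 0.0972] ((0.44453489780426025, 0.22332623600959778), (0.030013758689165115, 0.014145330525934696), 79.91682434082031)
```

View pics/w2.png

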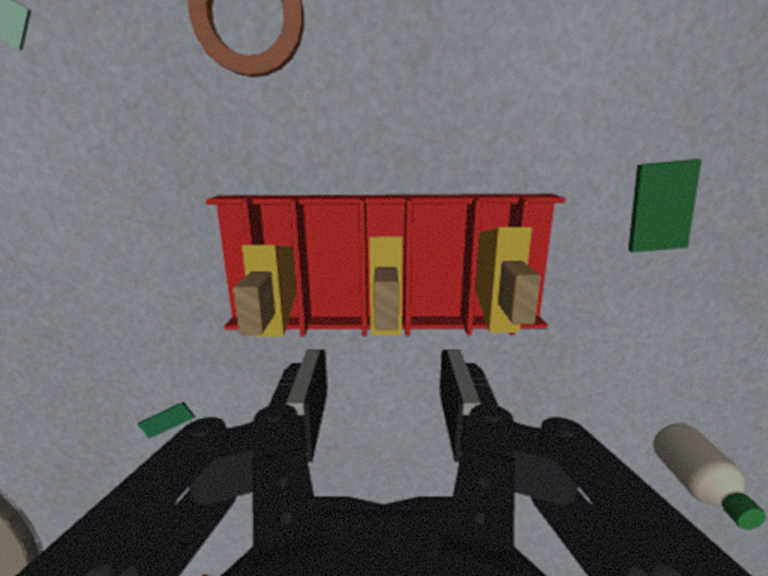

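Wrist view: the ray tops measure 62 (near), 66 (middle) and 70 mm (far). The gap measures 69.2 mm, so the far ray at (0.599, 0.204) should fit. I'll grasp that one.

Emit:
play_rows:
  commands:
    - [0,0.04,0,0]
    - [0.001,0.04,0,0]
    - [0,0,0.03,0]
    - [0,0,0.03,0]
    - [0,0,0.02,0]
    - [0,0,0.01,0]
    - [0,0,0.005,0]
    - [0,0,0,0]
    - [0,0,0,0]

```text
t: 4.85
eef_pos: [0.5992, 0.204, 0.2449]
tool_rot: [0.0, 0.763, 0.646, 0.001]
contact_force: [0.1, 0.5, 1.3]
gripper_width: 0.527
```

Run:
```python
from h import *
to((.5987,.2038,.243),80.4)
wrist('w3')
```

```text
t 4.85 pos [0.5992 0.204  0.2449] ang 80.45 tilt [1.7 0.6] F [0.07 0.51 1.29] w 0.527
shift [-0.0003 -0.0005  0.0019] turn 0.05
```

View pics/w3.png

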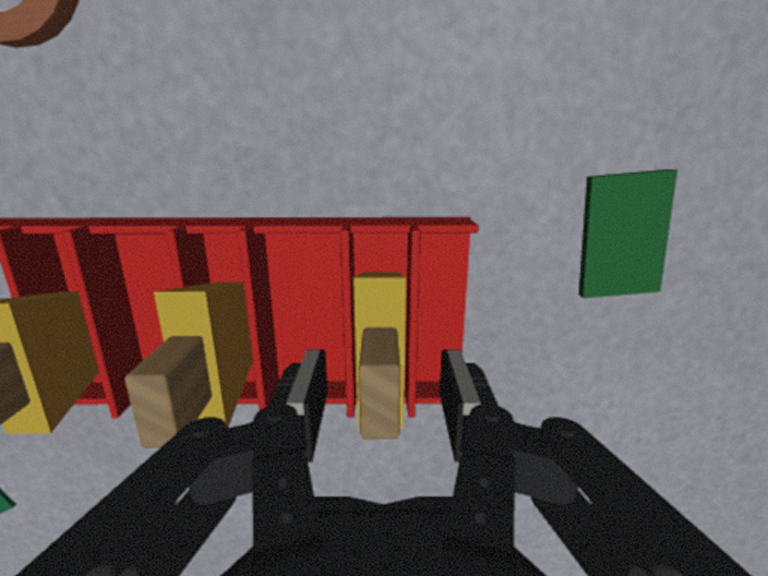

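The ray's grip sits centred between the pads, at about (380,380). Closing.

Emit:
play_rows:
  commands:
    - [0,0,0.001,0]
    - [0,0,0,0]
    - [0,0,0,0]
    - [0,0,0,0]
    - [0,0,0,0]
    - [0,0,0,0]
    - [0,0,0,0]
    - [0,0,0,0]
  claw: 0.0
  force: 40

```text
t: 5.7
eef_pos: [0.5989, 0.2039, 0.2433]
tool_rot: [0.0, 0.763, 0.646, 0.0]
contact_force: [-0.7, -0.6, 4.8]
gripper_width: 0.159
```

Emit:
play_rows:
  commands:
    - [0,0,-0.005,0]
    - [0,0,-0.01,0]
    - [0,0,-0.02,0]
    - [0,0,-0.02,0]
    - [0,0,-0.02,0]
    - [0,0,-0.02,0]
    - [0,0,-0.02,0]
    - [0,0,0,0]

```text
t: 6.5
eef_pos: [0.5995, 0.2044, 0.361]
tool_rot: [0.001, 0.764, 0.646, 0.003]
contact_force: [-0.2, 0.5, -1.7]
gripper_width: 0.155
```

Run:
```python
from h import *
to((.4944,-.1724,.33),90.8)
o,T,c=wrist('w4')
W=cloud(c); Q=(W-T[:3,3])@T[:3,:3]
# points in tool frame at glass-top: find glass-top face
for z0 in (.155,.165,.17,.175,.18,.185):
    m=(abs(Q[...,2]-z0)<.004)&(abs(Q[...,1])<.03)&(abs(Q[...,0])<.05)
    print(z0,m.sum(),Q[m].min(0).round(4) if m.any() else'',Q[m].max(0).round(4) if m.any() else '')
```

```text
t 6.5 pos [0.5995 0.2044 0.361 ] ang 80.45 tilt [5.2 2. ] F [-0.19  0.49 -1.74] w 0.155
shift [-0.3891 -0.0412  0.0297] turn -10.35
0.155 585 [ 0.0045 -0.0194  0.151 ] [0.0156 0.021  0.159 ]
0.165 428 [ 0.0051 -0.0195  0.161 ] [0.0156 0.021  0.169 ]
0.17 245 [ 0.0051 -0.0176  0.166 ] [0.0153 0.0194 0.174 ]
0.175 1313 [ 0.0056 -0.0094  0.171 ] [0.0347 0.0107 0.179 ]
0.18 1273 [ 0.0056 -0.0094  0.176 ] [0.0347 0.0107 0.1826]
0.185 23 [ 0.0334 -0.0088  0.181 ] [0.0339 0.0094 0.1826]
```

View pics/w4.png

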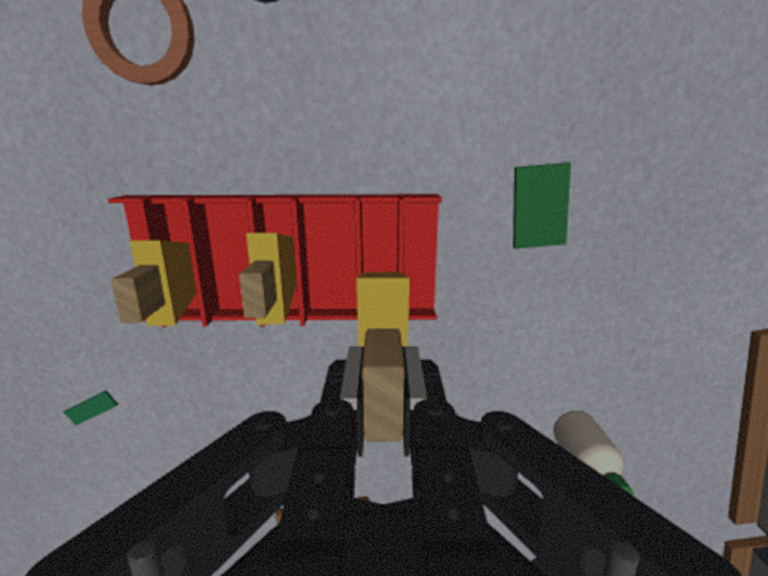

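Emit:
play_rows:
  commands:
    - [-0.02,-0.002,-0.005,0]
    - [-0.035,-0.004,-0.005,0]
    - [-0.04,-0.0042,0,0]
    - [-0.04,-0.0042,0,0]
    - [-0.04,-0.0042,0,0]
    - [-0.04,-0.0042,0,0]
    - [-0.04,-0.0042,0,0]
    - [-0.04,-0.0042,0,0]
    - [-0.04,-0.0042,0,0]
    - [-0.034,-0.004,0,0]
    - [-0.02,-0.002,0,0]
    - [0,0,0,-3.5]
    - [0,0,0,-3.5]
    - [0,0,0,-3.35]
    - [0,0,0,0]
    - [0,0,0,0]

```text
t: 8.15
eef_pos: [0.4931, -0.173, 0.3668]
tool_rot: [-0.001, 0.703, 0.711, -0.0]
contact_force: [0.5, -0.2, -1.4]
gripper_width: 0.156
```

Run:
```python
from h import *
to((.4939,-.1724,.33),90.8)
o,T,c=wrist('w5')
W=cloud(c); Q=(W-T[:3,3])@T[:3,:3]
m=(abs(Q[...,2]-.177)<.005)&(abs(Q[...,1])<.03)&(abs(Q[...,0])<.05)
print(Q[m].min(0).round(4),Q[m].max(0).round(4))
m=(abs(W[...,2]-.105)<.004)&(W[...,0]>.46)&(W[...,0]<.53)&(W[...,1]>-.3)&(W[...,1]<-.05)
print(cv2.minAreaRect(W[m][:,:2].astype(np.float32)),W[m].max(0))
```

```text
t 8.15 pos [ 0.4931 -0.173   0.3668] ang 90.71 tilt [-1.4  0.5] F [ 0.51 -0.18 -1.4 ] w 0.156
shift [0.0005 0.0009 0.0368] turn -0.09
[ 0.0061 -0.0096  0.172 ] [0.0348 0.0104 0.1817]
((0.49676427245140076, -0.17327801883220673), (0.03577868267893791, 0.22604738175868988), 0.7083143591880798) [ 0.51408595 -0.0602323   0.10728198]
```

View pics/w5.png

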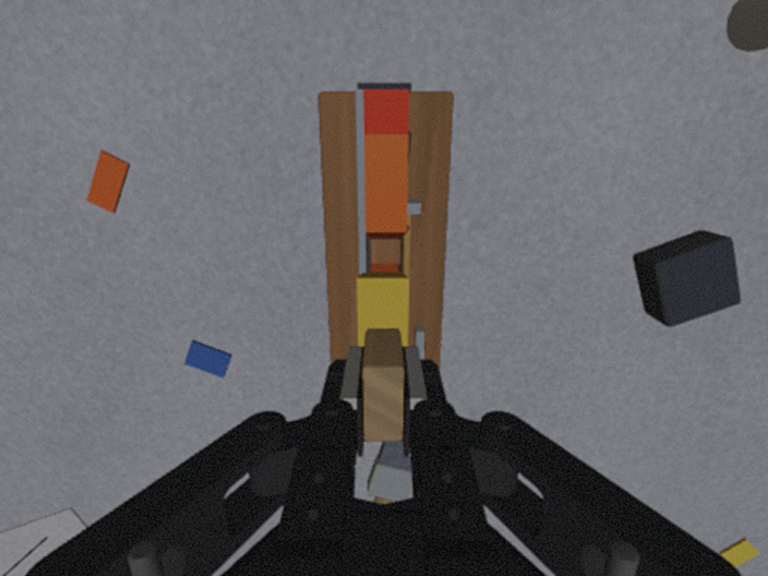

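The ray is in line over the gap. I'll lower it, watching the force.

Emit:
play_rows:
  commands:
    - [0.0005,0.001,0.01,0]
    - [0,0,0.012,0]
    - [0,0,0.012,0]
    - [0,0,0.01,0]
    - [0,0,0.008,0]
    - [0,0,0.006,0]
    - [0,0,0.004,0]
    - [0,0,0,0]
    - [0,0,0,0]

```text
t: 9.1
eef_pos: [0.4946, -0.1724, 0.3059]
tool_rot: [0.0, 0.702, 0.712, 0.0]
contact_force: [0.5, 0.0, -1.2]
gripper_width: 0.156
```

Run:
```python
from h import *
to((.4939,-.1724,.282),90.8)
wrist('w6')
c=read_camera('scene'); save(c,'s6.png',(130,140,250,220),6)
```

```text
t 9.1 pos [ 0.4946 -0.1724  0.3059] ang 90.8 tilt [ 0.4 -0.1] F [ 0.53  0.   -1.18] w 0.156
shift [ 0.0001 -0.0007  0.0239] turn 0.0
```

View pics/s6.png

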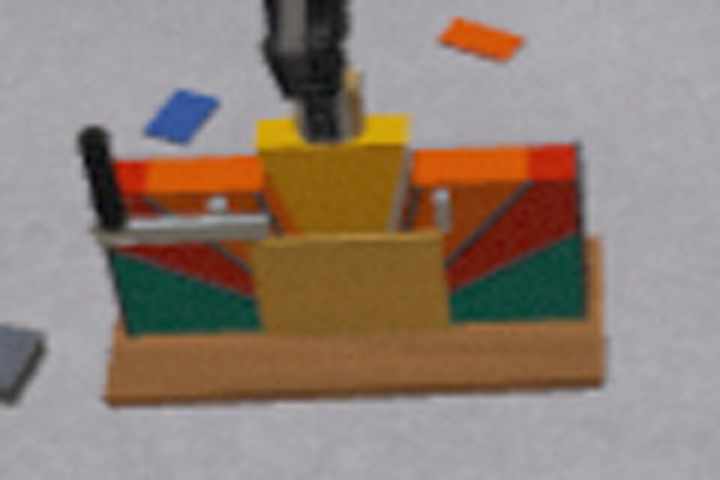

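View pics/w6.png

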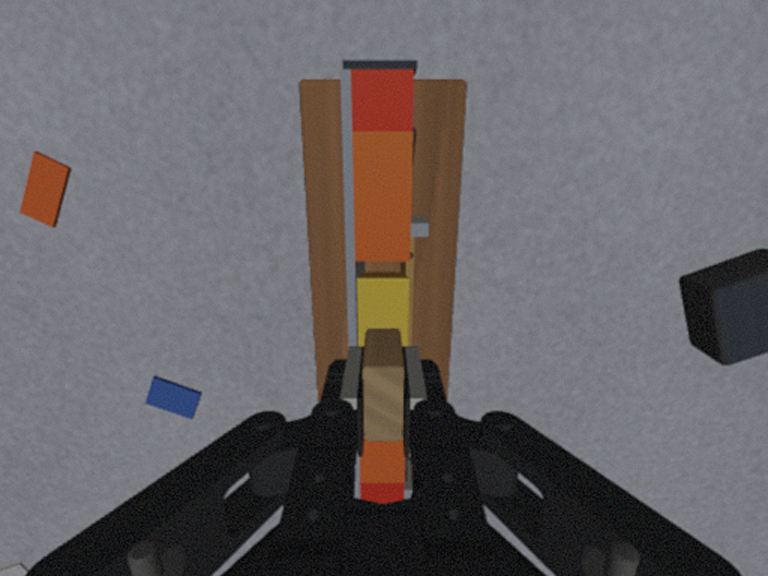

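The ray is entering the gap cleanly with no contact force. I'll go on more slowly.

Emit:
play_rows:
  commands:
    - [0,-0.0005,0.005,0]
    - [0,0,0.005,0]
    - [0,0,0.004,0]
    - [0,0,0.003,0]
    - [0,0,0.002,0]
    - [0,0,0.001,0]
    - [0,0,0,0]
    - [0,0,0,0]

```text
t: 10.0
eef_pos: [0.494, -0.1724, 0.2858]
tool_rot: [0.0, 0.702, 0.712, 0.0]
contact_force: [0.8, -0.3, -1.7]
gripper_width: 0.156
```

Emit:
play_rows:
  commands:
    - [0,0,0.001,0]
    - [0,0,0.001,0]
    - [0,0,0,0]
    - [0,0,0,0]

```text
t: 10.4
eef_pos: [0.4939, -0.1725, 0.2837]
tool_rot: [0.0, 0.702, 0.712, -0.0]
contact_force: [0.6, -0.1, -1.7]
gripper_width: 0.156
```

Run:
```python
from h import *
to((.4939,-.1724,.282),90.8)
o,T,c=wrist('w7')
W=cloud(c); Q=(W-T[:3,3])@T[:3,:3]
m=(Q[...,0]>.02)&(Q[...,0]<.033)&(abs(Q[...,1])<.008); print('ray top z',np.median(W[m][:,2]))
m=(Q[...,0]>.045)&(Q[...,0]<.09)&(abs(Q[...,1])<.008); print('panel top z',np.median(W[m][:,2]))
c=read_camera('scene'); save(c,'s7.png',(130,140,250,220),6)
```

```text
t 10.4 pos [ 0.4939 -0.1725  0.2837] ang 90.8 tilt [ 0. -0.] F [ 0.63 -0.08 -1.67] w 0.156
shift [ 0.0001 -0.      0.0017] turn -0.0
ray top z 0.10612733440278002
panel top z 0.10469823668924551
```

View pics/s7.png

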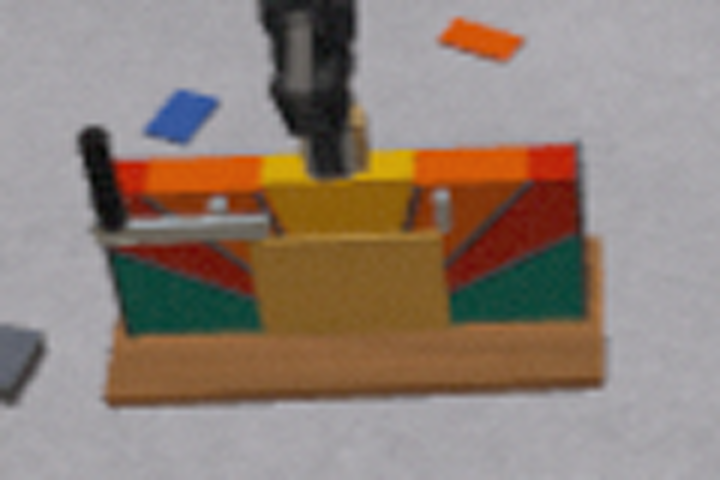

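It is 1.4 mm above flush with its fit confirmed, so I'll release it and lift.

Emit:
play_rows:
  commands:
    - [0,0,0,0]
    - [0,0,0,0]
    - [0,0,0,0]
    - [0,0,0,0]
    - [0,0,0,0]
    - [0,0,0,0]
  claw: 0.045

```text
t: 11.1
eef_pos: [0.4939, -0.1725, 0.2837]
tool_rot: [0.0, 0.702, 0.712, -0.0]
contact_force: [-0.3, 0.3, -0.6]
gripper_width: 0.529
```

Emit:
play_rows:
  commands:
    - [0,0,-0.01,0]
    - [0,0,-0.02,0]
    - [0,0,-0.025,0]
    - [0,0,-0.025,0]
    - [0,0,-0.015,0]
    - [0,0,0,0]
    - [0,0,0,0]

```text
t: 11.8
eef_pos: [0.4937, -0.1724, 0.3788]
tool_rot: [0.0, 0.702, 0.712, 0.0]
contact_force: [0.0, 0.8, -0.2]
gripper_width: 0.527
```

Run:
```python
from h import *
to((.4939,-.1724,.282),90.8)
o,T,c=wrist('w8')
W=cloud(c); 
for n,y0,y1 in(('ray',-.155,-.141),('panel',-.13,-.08)):
    m=(W[...,1]>y0)&(W[...,1]<y1)&(abs(W[...,0]-.4944)<.007)&(W[...,2]>.05); print(n,np.median(W[m],0),m.sum())
hsv=cv2.cvtColor(c['frame'],cv2.COLOR_BGR2HSV)
m=(W[...,2]>.127)&(abs(W[...,0]-.494)<.012)&(W[...,1]>-.2)&(W[...,1]<-.14); Q=W[m]; print('grip',np.median(Q,0),cv2.minAreaRect(Q[:,:2].astype(np.float32)))
m=(W[...,2]>.13)&(W[...,1]<-.24)&(W[...,1]>-.32)&(W[...,2]<.16); Q=W[m]; print('knob',len(Q),np.median(Q,0) if len(Q) else'')
t=read_camera('top'); Wt=cloud(t); m=(Wt[...,2]>.142)&(Wt[...,1]<-.24)&(Wt[...,1]>-.32)&(Wt[...,2]<.16)&(abs(Wt[...,0]-.51)<.03); Q=Wt[m]; print('knob top',len(Q),Q.mean(0),Q.min(0),Q.max(0))
```

```text
t 11.8 pos [ 0.4937 -0.1724  0.3788] ang 90.8 tilt [ 0.4 -0.4] F [ 0.02  0.83 -0.21] w 0.527
shift [0.0001 0.0001 0.0968] turn -0.0
ray [ 0.49468381 -0.14790756  0.10470907] 224
panel [ 0.49438817 -0.10348467  0.10468611] 940
grip [ 0.49411117 -0.16291277  0.28824892] ((0.4939936101436615, -0.17004676163196564), (0.03472496196627617, 0.02398606203496456), 89.96394348144531)
knob 339 [ 0.51824588 -0.27059005  0.14556374]<stdin>:10: RuntimeWarning: Mean of empty slice.
  ret = um.true_divide(
Traceback (most recent call last):
ValueError: zero-size array to reduction operation minimum which has no identity
```

View pics/w8.png

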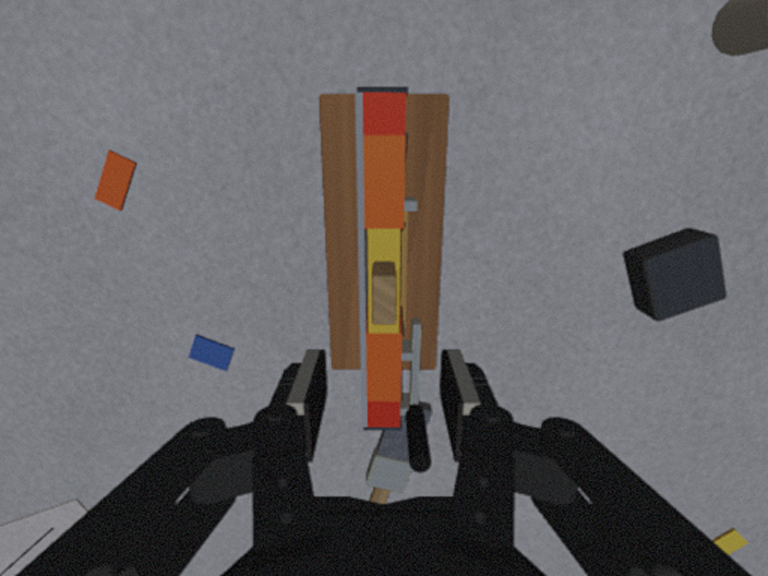

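The ray's top is flush with the panel (both 0.1047). Next I'll shut the fingers, go behind the knob on its -y side and check.

Emit:
play_rows:
  commands:
    - [-0.02,0.003,0,0]
    - [-0.03,0.005,0,0]
    - [-0.03,0.005,0,0]
    - [-0.03,0.005,0,0]
    - [-0.02,0.003,0,0]
    - [-0.013,0.0015,0,0]
    - [0,0,0.03,0]
    - [0,0,0.03,0]
    - [0,0,0.02,0]
    - [0,0,0.008,0]
    - [0,0,0,0]
    - [0,0,0,0]
  claw: 0.0

```text
t: 13.1
eef_pos: [0.5189, -0.3148, 0.2916]
tool_rot: [0.0, 0.702, 0.712, 0.0]
contact_force: [0.7, -0.0, 0.8]
gripper_width: -0.001
```

Run:
```python
from h import *
to((.5183,-.315,.291),90.8)
wrist('w9')
c=read_camera('scene'); save(c,'s9.png',(110,100,250,220),5)
```

```text
t 13.1 pos [ 0.5189 -0.3148  0.2916] ang 90.83 tilt [ 1.1 -0.3] F [ 0.66 -0.    0.77] w -0.001
shift [-0.0001 -0.0006  0.0006] turn 0.03
```

View pics/w9.png

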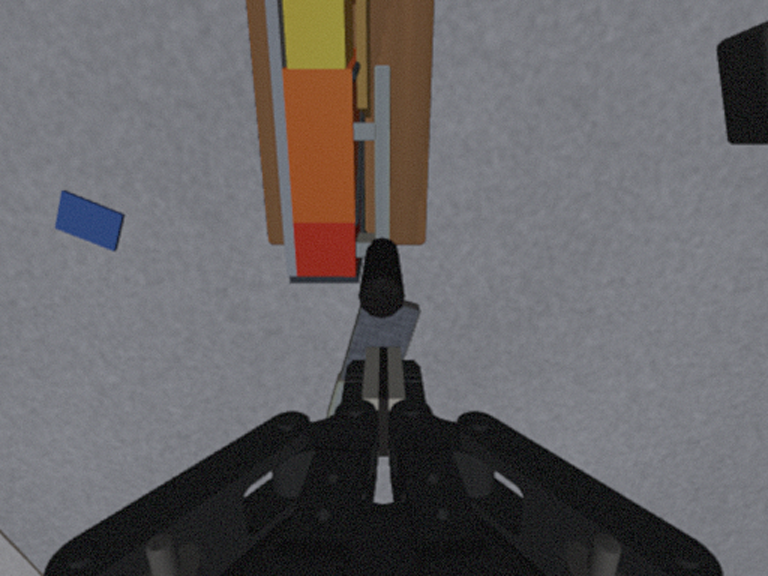

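View pics/s9.png

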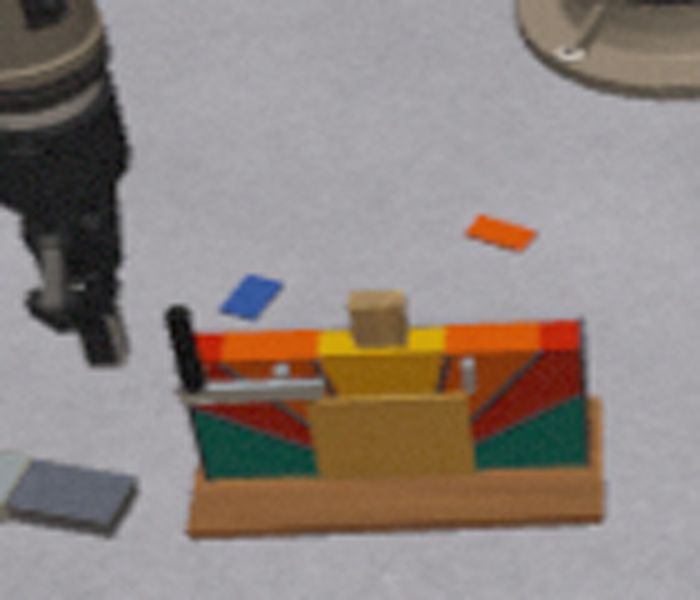

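The knob at (382,290) lies straight ahead of the closed fingertips at (383,370). Pushing toward +y.

Emit:
play_rows:
  commands:
    - [0.008,0,0,0]
    - [0.008,0,0,0]
    - [0.006,0,0,0]
    - [0.005,0,0,0]
    - [0.005,0,0,0]
    - [0.005,0,0,0]
    - [0.005,0,0,0]
    - [0.005,0,0,0]
    - [0.005,0,0,0]
    - [0.005,0,0,0]
    - [0.005,0,0,0]
    - [0.005,0,0,0]
    - [0.005,0,0,0]
    - [0.005,0,0,0]
    - [0.004,0,0,0]
    - [0.002,0,0,0]
    - [0,0,0,0]
    - [0,0,0,0]

```text
t: 15.0
eef_pos: [0.5169, -0.2319, 0.2904]
tool_rot: [-0.001, 0.702, 0.712, -0.0]
contact_force: [0.1, 0.4, -0.0]
gripper_width: 0.0
```

Run:
```python
from h import *
to((.5183,-.225,.291),90.8)
wrist('w10')
c=read_camera('scene'); save(c,'s10.png',(110,100,250,220),5)
```

```text
t 15.0 pos [ 0.5169 -0.2319  0.2904] ang 90.81 tilt [-1.3  0.6] F [ 0.08  0.37 -0.05] w 0.0
shift [ 0.0069  0.0015 -0.0006] turn 0.01
```

View pics/s10.png

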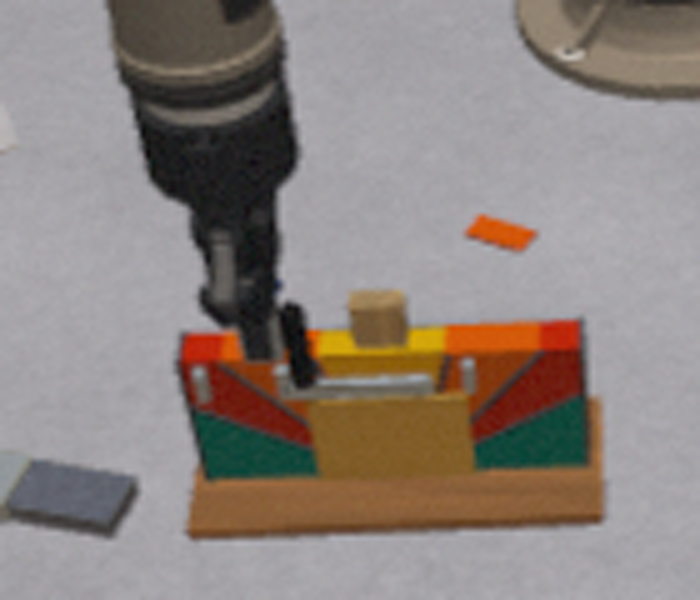

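View pics/w10.png

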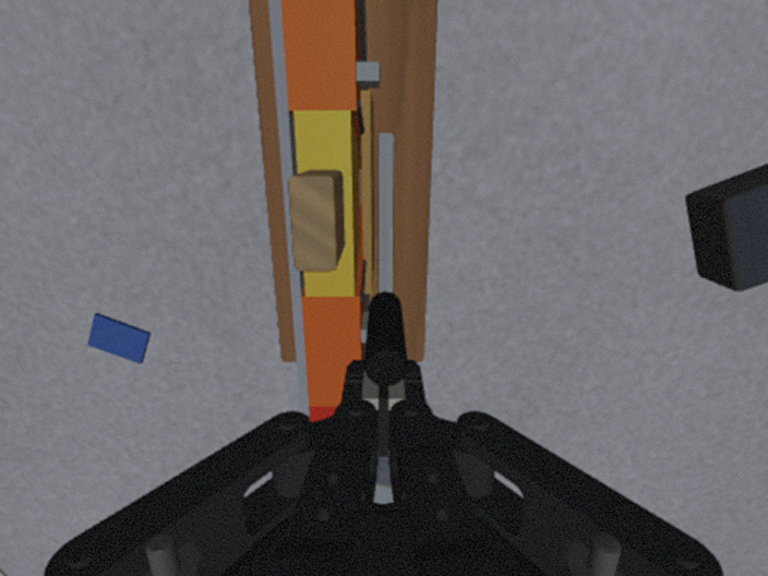

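The bar is most of the way across. I'll push on gently until it meets the stop.

Emit:
play_rows:
  commands:
    - [0.002,0,0,0]
    - [0.002,0,0,0]
    - [0.002,0,0,0]
    - [0.001,0,0,0]
    - [0,0,0,0]

```text
t: 15.6
eef_pos: [0.517, -0.2249, 0.2906]
tool_rot: [-0.0, 0.702, 0.712, -0.0]
contact_force: [-0.7, 0.0, -0.5]
gripper_width: 0.004
```

Emit:
play_rows:
  commands:
    - [0.001,0,0,0]
    - [0.001,0,0,0]
    - [0.001,0,0,0]
    - [0,0,0,0]

```text
t: 16.0
eef_pos: [0.517, -0.2236, 0.2908]
tool_rot: [0.001, 0.703, 0.712, -0.001]
contact_force: [-0.1, -6.2, -1.7]
gripper_width: -0.001
```

Run:
```python
from h import *
to((.5183,-.225,.291),90.8)
wrist('w11')
```

```text
t 16.0 pos [ 0.517  -0.2236  0.2908] ang 90.72 tilt [ 0.4 -2.1] F [-0.08 -6.21 -1.72] w -0.001
shift [-0.0014  0.0013 -0.0002] turn -0.08
```

View pics/w11.png

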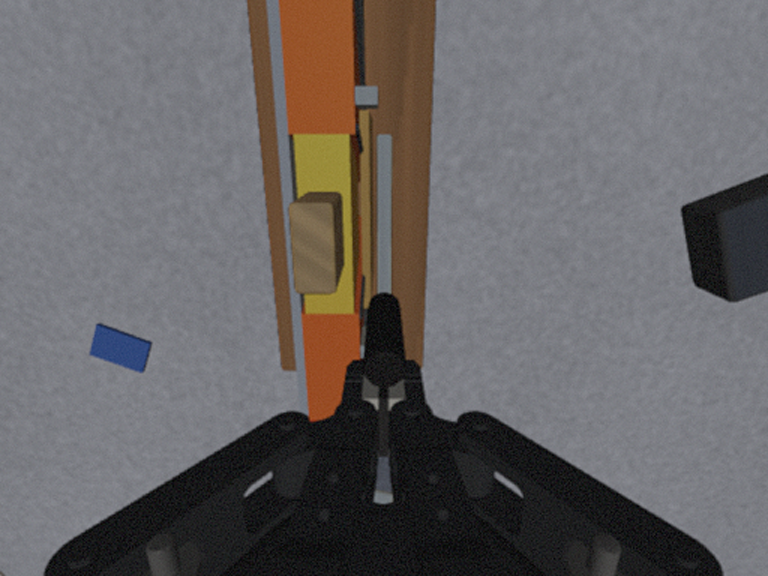

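The 6 N reaction at the predicted shut position means it has met the stop. I'll back off, lift and move the arm away so I can check.

Emit:
play_rows:
  commands:
    - [-0.005,0,0,0]
    - [-0.015,0,0,0]
    - [-0.02,0,0,0]
    - [-0.01,0,-0.03,0]
    - [0,0,-0.03,0]
    - [0,0,-0.03,0]
    - [-0.03,0,-0.02,0]
    - [-0.04,0,0,0]
    - [-0.04,0,0,0]
    - [-0.03,0,0,0]
    - [0,0,0,0]
    - [0,0,0,0]

```text
t: 17.25
eef_pos: [0.5194, -0.4131, 0.4003]
tool_rot: [-0.0, 0.703, 0.711, 0.0]
contact_force: [0.7, 0.5, 0.0]
gripper_width: 0.003
```

Run:
```python
from h import *
c=read_camera('scene'); save(c,'s12.png',None,1.5); save(c,'s12z.png',(110,130,250,220),5)
t=read_camera('top'); save(t,'t12.png',None,1.5); W=cloud(t)
m=(W[...,2]>.142)&(W[...,2]<.16)&(W[...,1]<-.18)&(W[...,1]>-.30)&(abs(W[...,0]-.515)<.03); Q=W[m]; print('knob',len(Q),Q.mean(0))
m=(W[...,2]>.127)&(W[...,2]<.145)&(abs(W[...,1]+.172)<.03)&(abs(W[...,0]-.494)<.03);Q=W[m];print('grip',len(Q),np.median(Q,0),cv2.minAreaRect(Q[:,:2].astype(np.float32)))
for y in((-.2,-.19),(-.155,-.145),(-.13,-.08)):
    m=(W[...,1]>y[0])&(W[...,1]<y[1])&(abs(W[...,0]-.494)<.007)&(W[...,2]<.12); print(y,np.median(W[m][:,2]))
```

```text
knob 25 [ 0.51581823 -0.20461542  0.14978919]
grip 78 [ 0.49412885 -0.1710663   0.13686714] ((0.4979887902736664, -0.18100270628929138), (0.022883174940943718, 0.05193819850683212), 25.157472610473633)
(-0.2, -0.19) 0.10504773926109519
(-0.155, -0.145) 0.10539887690137976
(-0.13, -0.08) 0.1053686248993281
```

View pics/s12z.png

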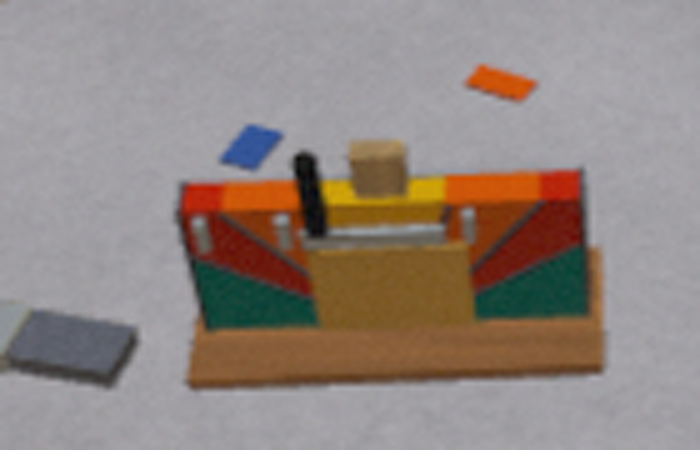

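View pics/t12.png

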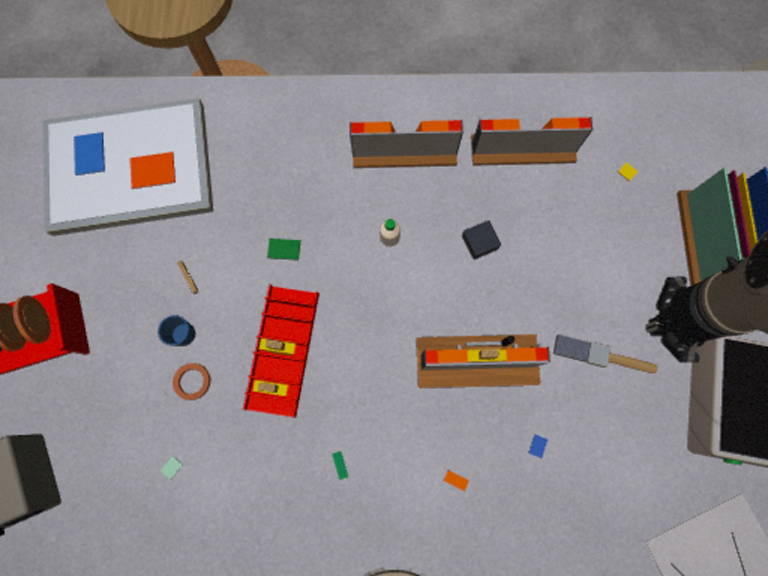

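The scene and top views show the ray flush, the bar across the gap with its knob at y = -0.205 (shut predicts -0.207), and the other two rays standing in the rack. The bystanders look unmoved. Handing in.

```bash
python3 -c "
from station import bot
print(bot.hand_in())"
```

```text
the job is handed in; nothing more can be done
None
```

The job is handed in at about 17 s of the 72 s. The far ray from the red rack sits flush in the near panel's gap, and its keeper bar is shut across it. No verdict was reported.

- **Choice of ray:** I did not try all three. Wrist-camera measurements gave ray tops of about 62, 66 and 70 mm and a gap of 69.2 mm. I tried only the 70 mm ray, and it fitted.
- **Fit:** I let it go about 1.4 mm above flush. Afterwards its top and the panel's edge both read 0.1047 m from the wrist camera. The top camera read 0.1050–0.1054 m for the ray, once the bar was shut, and 0.1054 m for the panel.
- **Keeper bar:** I pushed the knob with closed fingertips until it met the stop, with about 6 N of reaction. Its final y was -0.205 m against a predicted -0.207 m when shut.
- **Other things:** By eye in the last pictures, the other two rays stand in the rack and the bystanders look unmoved. The arm is clear of everything.

One check was unusable: the top camera's automatic outline of the ray's grip after shutting included the knob. I judged the centring from the pictures and from the grip's median position, about 1 mm from the gap's centre.

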